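# Close the kit box on its torch parts

## Task

Close the grey kit box. Take the glue bottle out and stand it upright on the bench clear of the box, lay the torch tube that sticks up above the rim flat on the floor of the big compartment, then lower the lid that leans on the carton on to the box, without dropping it, until it is fully home all round; leave the other parts in the box and knock nothing over.

Things in the scene. Friction and masses are not known exactly. Their poses are not given: they have to be found in the camera images.
- kit_box: Open grey metal box on the bench, outside 196 mm (its x) x 148 mm (its y), z up, rim 71 mm above its underside, walls 4 mm, floor 3 mm thick, inside 188 x 140 mm; loose, 1.8 kg. Origin: centre of the underside. A crosswise partition, 4 mm thick, at x = +40 mm parts it into a big compartment (x -94 to +38 mm) and a small one (+42 to +94 mm) full of three torch heads, fixed, up to 56 mm.
- box_rim (a point): Centre of the kit box's mouth at rim height. The partition's top is 11 mm below the rim, with a shallow thumb cut in its middle (44 mm wide, 18 mm below the rim). A line scribed inside 10 mm below the rim is the fill line: nothing may stand above it when the lid is on, as the lid's rib reaches 8 mm below the rim.
- bay_floor (a point): Middle of the floor of the big compartment, at x -26, y 0 mm in the box's frame: once the bottle is out, the tube can lie here along the box's x, best some 6 mm off the middle on the side away from the lamp tube, so that fingers have room on both sides.
- lid: Grey lid of the kit box: plate 200 mm (its x) x 152 mm (its y) x 4 mm, about 0.3 kg. Origin: centre of the plate's underside; z out of its top. Under it a rounded rib, 8 mm deep, 184 x 136 mm outside (2 mm play to each box wall). It starts leaning about 36 degrees from level, its +y edge on the bench, the other side up on the carton's -x wall.
- lid_grip (a point): Middle of the lid's bar handle, 36 mm above the lid's origin along its z. The bar is 112 mm long along the lid's x, 14 x 14 mm thick, open underneath, on posts at x = +-49 mm; grip it across. Closed, the lid's origin lies at the centre of the box mouth (point box_rim), its x along the box's x, either way round.
- tube: Slim black torch tube, 32 mm in diameter, 98 mm long, about 0.17 kg. Origin: centre of one end face; its z runs along the axis to the other end. It starts leaning in the box, the origin end on the big compartment's floor, the other end in the partition's thumb cut, rising towards the box's +x at about 35 degrees, above the rim. Lying flat, its axis is 19 mm above the box's underside.
- tube_mid (a point): Middle of the torch tube (on its axis).
- glue_bottle: Red squeeze bottle with a white nozzle, upright, origin at the centre of its base: flat body 29 mm (its x) x 44 mm (its y) up to 84 mm, nozzle 22 mm wide to 118 mm, 0.11 kg. It stands on the floor of the kit box's big compartment, near x -52, y +45 or -45 mm in the box's frame; its x lies nearly along the box's x.
- lamp_tube: Short black lamp tube lying along the box's x in the big compartment, in the corner across from the bottle (near x -52, y -45 or +45 mm in the box's frame), 42 mm long (its y), 25 mm across, origin at the middle of its underside. It stays in that compartment.
- tall_body_1: Black torch body standing loose on the bench behind the box, about 77 x 65 x 144 mm, origin at its base. Bystander.
- tall_body_2: Another, 68 x 64 x 148 mm, fixed to the bench behind the box. Bystander.
- tall_body_4: Another, 77 x 64 x 148 mm, standing at the back between the carton and the box, loose. Bystander.
- tape_roll: Roll of brown tape fixed flat on the bench in front of the lid, 64 mm across, 24 mm high, origin at the centre of its underside. Bystander.
- clear_patch (a point): Middle, on the bench top, of a stretch right of the box and behind the toggle clamp that is always free for at least 60 mm round: a good place to stand something down.
There are look-alikes about, which are no part of the job. What is shaped like the lamp_tube but blue, green or orange is not meant.

How it is judged (in metres and radians):
On the way:
1. the glue bottle stands upright on the bench outside the box, and the torch tube lies flat on the floor of the big compartment (angle between glue_bottle's own z axis and vertical below 0.1 rad and height (world z) of glue_bottle between -0.005 and 0.008 m and (x of glue_bottle in the frame of kit_box above 0.105 m or x of glue_bottle in the frame of kit_box below -0.105 m or y of glue_bottle in the frame of kit_box above 0.077 m or y of glue_bottle in the frame of kit_box below -0.077 m) and x of tube_mid in the frame of kit_box between -0.094 and 0.036 m and y of tube_mid in the frame of kit_box between -0.066 and 0.066 m and z of tube_mid in the frame of kit_box below 0.026 m and angle between tube's own z axis and vertical between 1.42 and 1.72 rad), for 0.2 s.
At the end, for the whole second after the job is handed in: Lid seated on the box: within 4 mm of centred, at rim height to 2.5 mm, level to 1.4 deg, square to 3 deg, at rest. Tube flat (within 8 deg) on the big compartment's floor. Bottle upright (within 6 deg) on the bench outside the box. Lamp tube still in the big compartment (all of step 1 and x of lid in the frame of kit_box between -0.004 and 0.004 m and y of lid in the frame of kit_box between -0.004 and 0.004 m and z of lid in the frame of kit_box between 0.067 and 0.0735 m and angle between lid's own z axis and vertical below 0.025 rad and angle between the x axis of lid and the x axis of kit_box, either way round below 0.05 rad and linear speed of each of lid, glue_bottle below 0.02 m/s and angle between kit_box's own z axis and vertical below 0.05 rad and x of lamp_tube in the frame of kit_box between -0.094 and 0.038 m and z of lamp_tube in the frame of kit_box below 0.045 m and y of lamp_tube in the frame of kit_box between -0.07 and 0.07 m); the robot touches nothing.
It fails at once if a standing torch body is knocked over (angle between any of tall_body_1, tall_body_4's own z axis and vertical above 0.5 rad).
It fails at once if the lid is dropped (linear speed of lid above 0.8 m/s and contact force between the fingers and lid below 0.05 N).
It also fails if it takes over 64 s, if anything falls off the work surface, if the arm or the gripper's body presses on something with over 40 N, if the wrist force passes 120 N, or if a joint passes its speed limit or range.

## Robot

A 7-joint arm with a two-finger parallel gripper is mounted at the origin on a cart in front of the work surface, level with it; the furniture and walls round the work are solid. World frame = base frame: x ahead of the robot, y to its left, z up, the work surface at z = 0. Lengths are in m, angles in degrees, forces in N, time in s.
With the tool pointing down it reaches from about 0.4 to 0.9 m from the base axis. Payload 5.5 kg.
Tool frame: the origin (TCP) lies at the very end of the fingers, on their centre line; the grasp point (between the pads) lies 19 mm behind it (manip.tcp_to_grasp is the distance from the TCP to the grasp point, in m); z points along the fingers, y is the line along which they close (so a half turn about z gives the same grasp; the last joint's range is limited). The gripper opens to 92 mm and grips with 3 to 60 N. Pads are 19 mm wide; open, the fingers measure 130 mm over their backs; the gripper's body (75 mm by 190 mm) begins 47 mm behind the grasp point.
Start: joints at [-60.206, 28.699, -24.465, 88.831, 12.651, 65.22, -12.049], TCP at [0.165, 0.629, 0.227] pointing down, gripper open.
Joint ranges: [-164.97, 164.97], [-17.58, 116.51], [-87.97, 89.64], [11.32, 138.91], [-80.73, 260.73], [10.89, 115.49], [-147.41, 147.41]. Speed limits (degrees/s): [147.25, 147.25, 180, 180, 180, 180, 180].

## Interface

Orientations are given as a 3x3 rotation matrix whose columns are the frame's x, y, z axes.
In Python, from bench import manip, set_gripper, planner, eyes, workorder gives the robot as it stands. The module is installed in compiled form; this text tells all that it offers. Calls block until the motion is done:
- manip.reach(position, orientation): joint-space move of the TCP to a pose.
- manip.movel(position, frame=None, vel=0.15): straight line of the TCP; frame=None keeps the orientation; vel is the mean speed in m/s.
- manip.move_joints(angles): joint-space move.
- set_gripper(opening, effort=None): finger opening in m; effort is the grip in N (None keeps the last); returns when the fingers have stopped.
- manip.sleep(seconds).
- planner.solve_ik(position, orientation): joint angles nearest the present ones, or None.
- eyes.camera(name): name is "side" or "top"; returns the picture (400x640x3 uint8, red, green, blue); there is no depth.
- eyes.get_calibration(name): a dict with "K" (3x3 intrinsics, pixels), "R" (3x3) and "t" (3): a world point X has camera coordinates R X + t. Camera axes: x right, y down, z forward; pixel columns grow to the right and rows downward; lengths in m; the calibration is good to about 2 mm. A picture is of the moment at which its call begins. get_calibration takes no time and is no camera call.
A pose or a line that the arm cannot do raises manip.PlanningError and nothing moves.
- workorder.hand_in(): hands the job in; it is judged then, once.
Readings, each from a call of its own:
- manip.current_time(): time.
- manip.current_q(): joint angles.
- manip.current_qd(): joint speeds.
- manip.current_joint_torque(): joint torques, N m.
- manip.current_position(): TCP position.
- manip.current_ee_rot(): TCP orientation.
- manip.current_wrist_force(): force on the tool from outside, world axes, zero at the start.
- manip.current_torque(): the same for the moment, N m.
- manip.current_width(): finger opening in m.
- manip.current_finger_force(): force on a finger pad.
Only numpy, scipy, OpenCV 4.12 (cv2) and the standard library are available. Lean on these libraries where they do the work, as an engineer would, in place of code of your own. Each camera call takes 0.05 s, during which the arm holds its last target. There are 200 camera calls.

## Working session

There is one attempt and no reset: what is moved stays moved. The work goes in short steps, each a Python script; the robot and the scene stay as the last script left them, time stands still between calls to the robot, and variables do not carry over. Pictures are saved under pics/ and viewed, at most 10 in all, crops included, and the job is handed in when it is done.

```bash
mkdir -p pics; python3 - <<'E'
from bench import *
import cv2
for n in("top","side"):
    cv2.imwrite(f"pics/{n}0.png",eyes.camera(n)[:,:,::-1]); c=eyes.get_calibration(n); print(n,c["K"],c["R"],c["t"],-c["R"].T@c["t"])
print(manip.current_time(),manip.current_ee_rot(),manip.tcp_to_grasp)
E
```

```text
top [[363.22584526   0.         317.49346478]
 [  0.         363.22584526 203.97592102]
 [  0.           0.           1.        ]] [[ 0.15840121 -0.98736592  0.0041951 ]
 [-0.96149005 -0.15521368 -0.22681623]
 [ 0.22460175  0.03189442 -0.97392854]] [0.08090069 0.60419421 0.84720824] [0.3778275  0.14663658 0.96182195]
side [[383.07655824   0.         313.1218793 ]
 [  0.         383.07655824 194.07845454]
 [  0.           0.           1.        ]] [[ 0.84528934 -0.53430693  0.00142494]
 [-0.19689666 -0.31397331 -0.92879086]
 [ 0.49670679  0.78481645 -0.37060155]] [-0.41614437  0.22499744  0.46494301] [ 0.1651233  -0.51660055  0.38187714]
0.1 [[-9.67217622e-01  2.53948476e-01 -4.93000421e-04]
 [ 2.53948950e-01  9.67216129e-01 -1.70033422e-03]
 [ 4.50406740e-05 -1.76979016e-03 -9.99998433e-01]] 0.0188
```

View pics/top0.png

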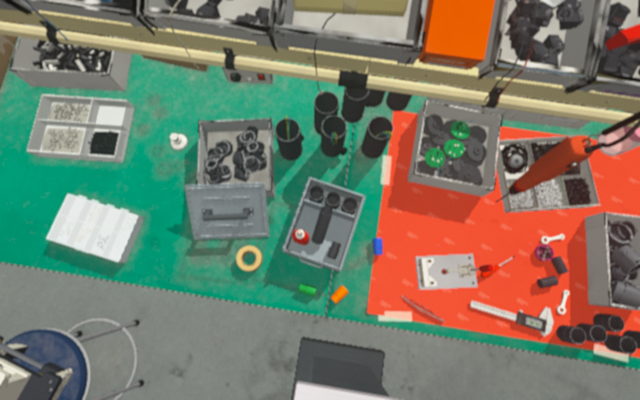

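View pics/side0.png

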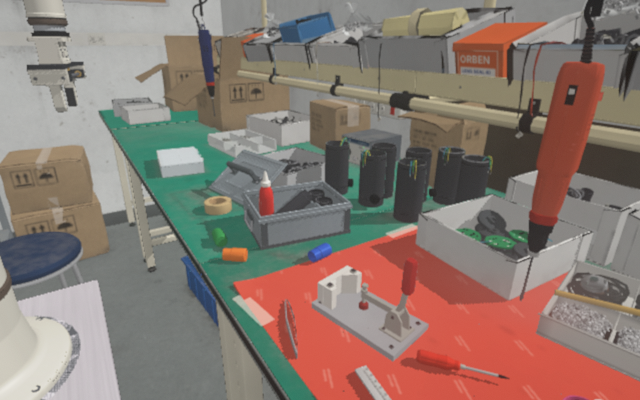

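The top view shows the kit box at about (324,224), with the red bottle at (301,237), the tube at (322,222) and the black lamp tube at (333,250). The lid is at (228,212) with its bar near (228,213), and the tape is at (249,259). The blue (377,246), green (307,289) and orange (339,294) cylinders are look-alikes. The lamp tube is the black one inside the box, in the corner across from the bottle. I'll confirm that in one enlarged crop.

```bash
python3 - <<'E'
import cv2,numpy as np
def crop(f,x0,y0,w,h,W,H):
    im=cv2.resize(cv2.imread(f)[y0:y0+h,x0:x0+w],(W,H),interpolation=cv2.INTER_CUBIC)
    for x in range((x0+9)//10*10,x0+w,10):
        k=(x-x0)*W//w; cv2.line(im,(k,0),(k,5 if x%50 else 14),(0,0,255),1)
        if x%20==0: cv2.putText(im,str(x),(k,24),0,.35,(0,0,255))
    for y in range((y0+9)//10*10,y0+h,10):
        k=(y-y0)*H//h; cv2.line(im,(0,k),(6,k),(0,0,255),1)
        if y%20==0: cv2.putText(im,str(y),(8,k),0,.35,(0,0,255))
    return im
cv2.imwrite("pics/c_top.png",crop("pics/top0.png",180,165,200,140,800,560))
cv2.imwrite("pics/c_side.png",crop("pics/side0.png",200,135,160,120,800,600))
E
```

```text
(no output)
```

View pics/c_top.png

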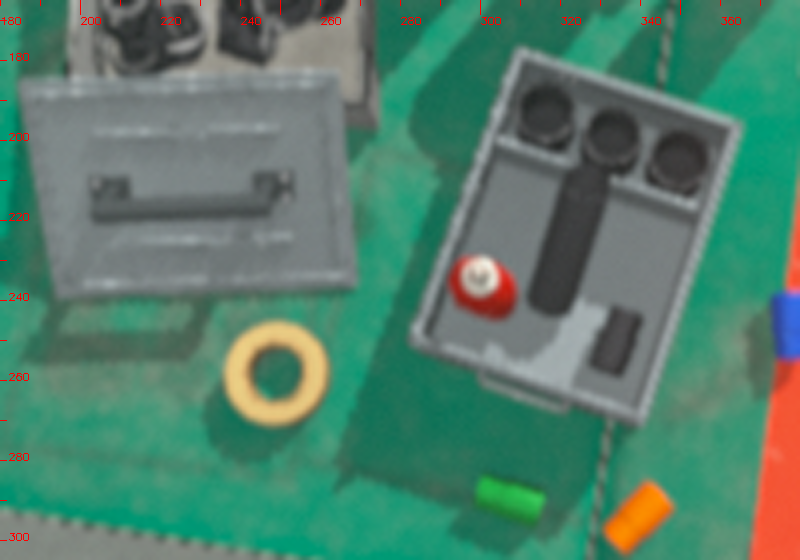

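View pics/c_side.png

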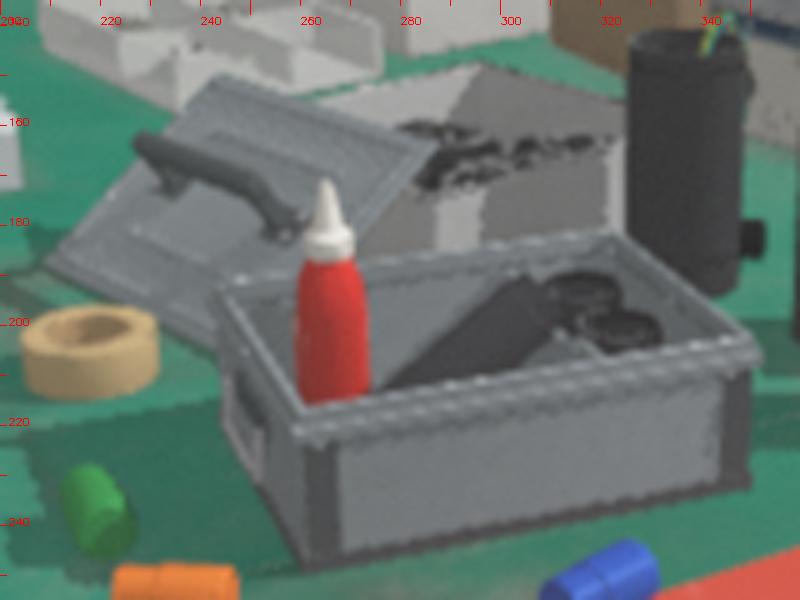

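```bash
cat > h.py <<'E'
import numpy as np, cv2
from scipy.optimize import least_squares
from scipy.spatial.transform import Rotation as Ro
from bench import *
C={n:eyes.get_calibration(n) for n in("top","side")}
def proj(n,X):
    c=C[n]; p=(np.atleast_2d(X)@c["R"].T+c["t"])@c["K"].T; return p[:,:2]/p[:,2:]
def ray(n,px,z):
    c=C[n]; d=c["R"].T@np.linalg.solve(c["K"],[px[0],px[1],1]); o=-c["R"].T@c["t"]; return o+d*(z-o[2])/d[2]
def tri(pt,ps):
    s=least_squares(lambda X:np.r_[proj("top",X)[0]-pt,proj("side",X)[0]-ps],[.5,.1,.1]); return s.x,s.fun
def down(yaw): # tool y (closing) at angle yaw from world x, pointing down
    y=np.array([np.cos(yaw),np.sin(yaw),0]); z=np.array([0,0,-1.]); return np.c_[np.cross(y,z),y,z]
E
python3 - <<'E'
from h import *
np.set_printoptions(precision=4,suppress=True)
bt=np.array([[310,176.75],[365.75,196],[340,271.25],[283,250]]); bs=np.array([[323.6,182],[352.6,206],[260,222.4],[243.6,192]])
bc=np.array([[98,74,71],[98,-74,71],[-98,-74,71],[-98,74,71]])/1e3
W=lambda p:bc@Ro.from_euler('z',p[2]).as_matrix().T+[p[0],p[1],0]
for use in("both","top","side"):
    r=least_squares(lambda p:np.r_[(proj("top",W(p))-bt).ravel()*(use!="side"),(proj("side",W(p))-bs).ravel()*(use!="top")],[.5,.05,0])
    print(use,r.x,np.degrees(r.x[2]),r.fun)
    if use=="both": B=r.x
np.save("box.npy",B)
lt=np.array([[184.5,186.25],[265.5,183.25],[269,237.5],[194.5,239.5]]);ls=np.array([[243.6,150],[287.4,164.6],[209,187.4]])
lc=np.array([[100,-76,4],[-100,-76,4],[-100,76,4],[100,76,4]])/1e3
L=lambda p:lc@Ro.from_rotvec(p[3:]).as_matrix().T+p[:3]
R0=np.c_[[0,1,0],[-.81,0,-.59],[-.59,0,.81]]
r=least_squares(lambda p:np.r_[(proj("top",L(p))-lt).ravel(),(proj("side",L(p)[[0,1,3]])-ls).ravel()],np.r_[.5,.3,.05,Ro.from_matrix(R0).as_rotvec()])
R=Ro.from_rotvec(r.x[3:]).as_matrix();print("lid",r.x[:3],"\n",R,"tilt",np.degrees(np.arccos(R[2,2])),r.fun)
print("corners",L(r.x)); print("grip",r.x[:3]+R[:,2]*.036, proj("top",r.x[:3]+R[:,2]*.043),proj("side",r.x[:3]+R[:,2]*.043))
np.save("lid.npy",np.c_[R,r.x[:3]])
tip,e=tri([300,233],[264.8,171]);print("nozzle",tip,e)
Rb=Ro.from_euler('z',B[2]).as_matrix(); inb=lambda X:Rb.T@(X-[B[0],B[1],0])
print(inb(tip)); m=ray("top",(322.5,224.5),.044);print("tube mid",m,inb(m))
for px in((329.5,206),(316.5,243)):print(inb(ray("top",px,.044)))
print("lamp",inb(ray("top",(334,250),.028)))
for px in((440,225),(420,215)):print("patch",px,ray("top",px,0))
print("tape",ray("top",(249,258),.024))
print("tall",[ray("top",p,.145) for p in((326,102),(289,127),(332,118),(379,125))])
print("q",manip.current_q())
E
```

```text
both [ 0.5395  0.147  -0.1837] -10.522740017963299 [ 1.5446  0.8177  0.7797  0.4447  1.6202 -0.7725  1.3268 -0.1878 -0.0456
 -1.3306 -0.8097 -2.8192 -0.8578 -4.2471 -1.0566 -0.3881]
top [ 0.5391  0.1503 -0.1849] -10.594324578630433 [ 0.3214  0.7593 -0.4816  0.4518  0.202  -0.7982 -0.0474 -0.2846 -0.
 -0.     -0.     -0.     -0.     -0.     -0.     -0.    ]
side [ 0.535   0.136  -0.1802] -10.32660418301809 [ 0.      0.      0.      0.      0.      0.      0.      0.      0.7959
  0.3053  0.7758 -0.6455 -0.3916 -1.5019 -1.1083  1.6229]
lid [0.5339 0.3998 0.0409] 
 [[-0.1866 -0.8001 -0.5701]
 [ 0.9824 -0.1522 -0.108 ]
 [-0.0004 -0.5803  0.8144]] tilt 35.46835898493836 [ 0.519  -0.8919 -0.2509 -0.0139  0.585  -0.1992 -0.3229 -0.0903 -0.1471
 -0.4245 -0.2726  0.0082 -0.9248  0.735 ]
corners [[ 0.5737  0.5092  0.0882]
 [ 0.611   0.3127  0.0883]
 [ 0.4894  0.2895  0.0001]
 [ 0.4521  0.486  -0.    ]]
grip [0.5133 0.3959 0.0702] [[225.4056 218.4701]] [[237.7935 167.3189]]
nozzle [0.4969 0.2032 0.1217] [ 0.0954 -0.1535 -0.1647  0.0262]
[-0.0522  0.0475  0.1217]
tube mid [0.5382 0.1555 0.044 ] [-0.0028  0.0081  0.044 ]
[0.0491 0.0072 0.044 ]
[-0.0527  0.0066  0.044 ]
lamp [-0.0527 -0.0411  0.028 ]
patch (440, 225) [ 0.5948 -0.156   0.    ]
patch (420, 215) [ 0.6136 -0.1003  0.    ]
tape [0.4259 0.328  0.024 ]
tall [array([0.825 , 0.1936, 0.145 ]), array([0.7446, 0.2721, 0.145 ]), array([0.7849, 0.1726, 0.145 ]), array([0.7849, 0.0569, 0.145 ])]
q [-60.2066  28.7501 -24.4544  88.886   12.6526  65.219  -12.0511]
```

```bash
cat >> h.py <<'E'
np.set_printoptions(precision=4,suppress=True)
B=np.array([.5392,.149,np.radians(-10.55)])
Rb=Ro.from_euler('z',B[2]).as_matrix()
bw=lambda x,y,z:Rb@[x/1e3,y/1e3,z/1e3]+[B[0],B[1],0]
def rot(tilt,y): # tool: y axis given horizontal-ish; tilt in deg: tool z = down leaning to box +x
    z=Rb@[np.sin(np.radians(tilt)),0,-np.cos(np.radians(tilt))]; return np.c_[np.cross(y,z),y,z]
LD=np.load("lid.npy")
def best(p,R):
    o=[]
    for s in(1,-1):
        q=planner.solve_ik(p,R*[s,s,1]); o.append(None if q is None else np.round(q,0).tolist())
    return o
E
python3 - <<'E'
from h import *
print("bottle",best(bw(-52,46,60),down(B[2])),best(np.array([.59,-.13,.06]),down(B[2])))
yb=Rb[:,1]; t=np.radians(35); a=np.array([np.cos(t),0,np.sin(t)]);n=np.array([np.sin(t),0,-np.cos(t)])
g=np.array([-3,8,44])+15*a+11*n; print(g)
print("tube",best(bw(*g),rot(35,yb)),best(bw(-3,7,8),rot(0,yb)))
R=LD[:,:3];Rt=np.c_[-R[:,0],R[:,1],-R[:,2]]
print("lid",best(LD[:,3]+R[:,2]*.017,Rt),best(LD[:,3]+R[:,2]*.1,Rt))
print("lidclose",best(bw(0,0,71+17),rot(0,yb)))
print(ray("top",(425,225),0),ray("top",(440,212),.0),ray("top",(417,258),0))
E
```

```text
bottle [[-26.0, 29.0, 1.0, 113.0, -0.0, 39.0, -35.0], [0.0, 32.0, -32.0, 112.0, 25.0, 43.0, 123.0]] [[-1.0, 34.0, 14.0, 103.0, -12.0, 44.0, 9.0], [-37.0, 66.0, 77.0, 105.0, -69.0, 73.0, -129.0]]
[15.5966  8.     43.593 ]
tube [[-46.0, 30.0, 16.0, 132.0, 115.0, 18.0, -67.0], [-54.0, 32.0, 25.0, 133.0, 123.0, 13.0, 103.0]] [[-9.0, 36.0, -13.0, 110.0, 13.0, 36.0, 49.0], [-31.0, 36.0, 15.0, 111.0, -16.0, 35.0, -106.0]]
lid [[-39.0, 33.0, -15.0, 121.0, 96.0, 30.0, 52.0], [-69.0, 34.0, 21.0, 122.0, 96.0, 12.0, -137.0]] [[-37.0, 23.0, -22.0, 125.0, 83.0, 33.0, 63.0], [-68.0, 22.0, 14.0, 126.0, 73.0, 20.0, -113.0]]
lidclose [[-9.0, 28.0, -12.0, 109.0, 8.0, 44.0, 54.0], [-32.0, 29.0, 17.0, 109.0, -12.0, 44.0, -108.0]]
[ 0.5884 -0.1161  0.    ] [ 0.6305 -0.153   0.    ] [ 0.4973 -0.1034  0.    ]
```

```bash
cat >> h.py <<'E'
def crop(im,x0,y0,w,h,W,H):
    im=cv2.resize(np.ascontiguousarray(im[y0:y0+h,x0:x0+w,::-1]),(W,H),interpolation=cv2.INTER_CUBIC)
    for x in range((x0+9)//10*10,x0+w,10):
        k=(x-x0)*W//w; cv2.line(im,(k,0),(k,6),(0,0,255),1)
        if x%20==0: cv2.putText(im,str(x),(k,18),0,.35,(0,0,255))
    for y in range((y0+9)//10*10,y0+h,10):
        k=(y-y0)*H//h; cv2.line(im,(0,k),(6,k),(0,0,255),1)
        if y%20==0: cv2.putText(im,str(y),(8,k),0,.35,(0,0,255))
    return im
def snap(name,ct=(180,165,200,140),cs=(200,135,160,120)):
    a=crop(eyes.camera("top"),*ct,400,400*ct[3]//ct[2]); b=crop(eyes.camera("side"),*cs,400,400*cs[3]//cs[2])
    h=max(len(a),len(b)); f=lambda i:np.pad(i,((0,h-len(i)),(0,0),(0,0)))
    cv2.imwrite(f"pics/{name}.png",np.hstack([f(a),f(b)]))
def st(): print(round(manip.current_time(),2),manip.current_position(),"F",manip.current_wrist_force(),"w",manip.current_width(),manip.current_finger_force())
E
python3 - <<'E'
from h import *
set_gripper(.038,20)
manip.reach(bw(-52,46.5,200),down(B[2])); manip.movel(bw(-52,46.5,126),vel=.2); st()
snap("hover1",(260,165,120,120),(220,100,140,130))
E
```

```text
3.56 [0.4965 0.205  0.1261] F [ 0.1002  0.0858 -0.24  ] w 0.038064279868394744 0.0
```

View pics/hover1.png

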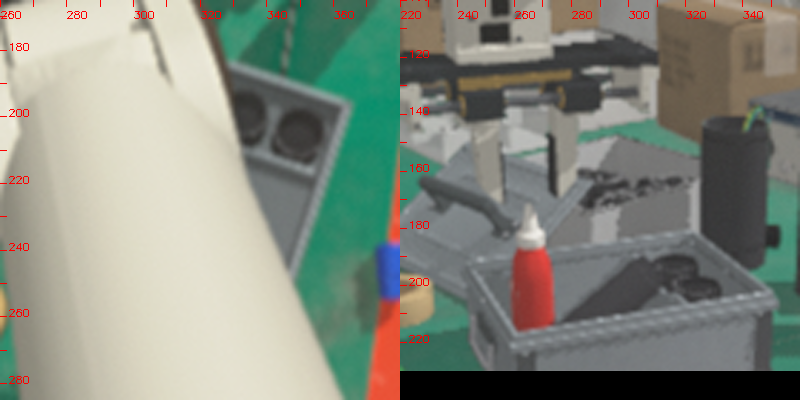

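The side view shows the open fingers straddling the nozzle, with the tips near (251,170) and (277,167) and the nozzle tip at (265,172). The grasp is centred, so I'll descend.

```bash
python3 - <<'E'
from h import *
manip.movel(bw(-52,46.5,60),vel=.1); st()
set_gripper(.0,20); st()
manip.movel(bw(-52,46.5,170),vel=.15); st()
manip.reach([.588,-.116,.17],down(B[2])); manip.movel([.588,-.116,.070],vel=.15)
manip.movel([.588,-.116,.056],vel=.03); st()
snap("place1",(340,165,160,120),(220,135,240,180))
E
```

```text
4.47 [0.4971 0.2045 0.0605] F [-0.0323  0.285  -0.4213] w 0.03821772385050899 0.0
4.79 [0.4973 0.2045 0.0608] F [-0.1029  0.4993  3.0018] w 0.028713206344910397 19.92906779050827
5.67 [0.4958 0.2039 0.1691] F [-0.3436  0.5252 -1.2496] w 0.028928389278615917 19.92396354675293
8.37 [ 0.5895 -0.1164  0.0586] F [-3.6027  1.0271 15.4797] w 0.02893566005322593 20.010743737220764
```

View pics/place1.png

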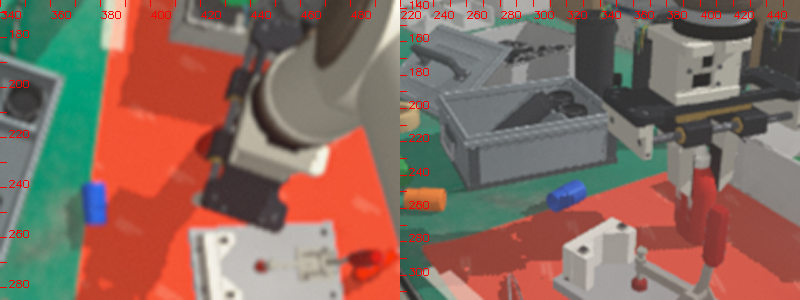

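The bottle is down: it is pressing the bench at TCP 0.0586, close to the 0.058 expected. I'll release it and retreat, then check the bottle and tube again.

```bash
python3 - <<'E'
from h import *
p=manip.current_position(); manip.movel(p+[0,0,.0015],vel=.03); st()
set_gripper(.05); manip.movel(p+[0,0,.12],vel=.2); set_gripper(.044)
manip.reach([.55,-.16,.24],down(B[2])); st()
cv2.imwrite("pics/t2.png",eyes.camera("top")[:,:,::-1])
im=cv2.imread("pics/t2.png")[:,:,::-1]
a=crop(im,270,165,120,120,500,500);s=eyes.camera("side");cv2.imwrite("pics/s2.png",s[:,:,::-1]);b=crop(s,340,150,120,200,300,500)
cv2.imwrite("pics/after1.png",np.hstack([a,b]))
E
```

```text
8.76 [ 0.5895 -0.1164  0.0599] F [-0.7617  0.0472 -0.9089] w 0.029031450641406255 19.980360567569733
10.89 [ 0.5502 -0.161   0.2412] F [ 0.0864  0.214  -0.5799] w 0.04387235595142106 0.0
```

View pics/after1.png

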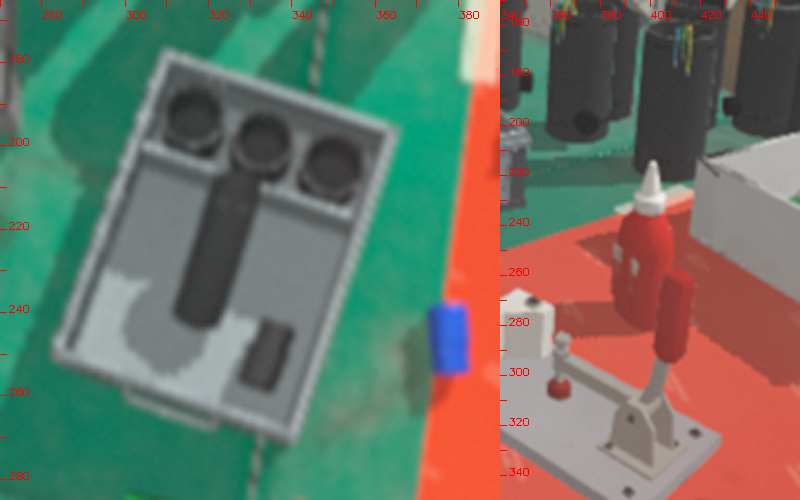

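The bottle stands upright on the mat, with its nozzle at (401,215) in the side view. The tube spans (327,207) to (317,242) in the top view, with its middle at about (322,225), and it hasn't moved. Next is the tube.

```bash
python3 - <<'E'
from h import *
yb=Rb[:,1]; t=np.radians(35); a=np.array([np.cos(t),0,np.sin(t)]);n=np.array([np.sin(t),0,-np.cos(t)])
g=np.array([-3,8,44])+15*a+11*n
set_gripper(.046,25)
R=rot(35,yb)
if planner.solve_ik(bw(*(g-100*n)),R) is None: print("noik")
manip.reach(bw(*(g-100*n)),R); st()
manip.movel(bw(*(g-30*n)),vel=.15); st()
manip.movel(bw(*g),vel=.06); st()
s=eyes.camera("side"); cv2.imwrite("pics/tg.png",crop(s,200,80,180,150,720,600))
E
```

```text
12.62 [0.5007 0.1636 0.126 ] F [-0.1255 -0.2755  0.7251] w 0.04594855414810477 0.0
13.23 [0.5393 0.1564 0.0682] F [-0.7139  0.5299  0.063 ] w 0.045690638903619116 0.0
13.88 [0.5559 0.1542 0.0438] F [-0.747   0.939   0.4933] w 0.04594336154146328 0.0
```

View pics/tg.png

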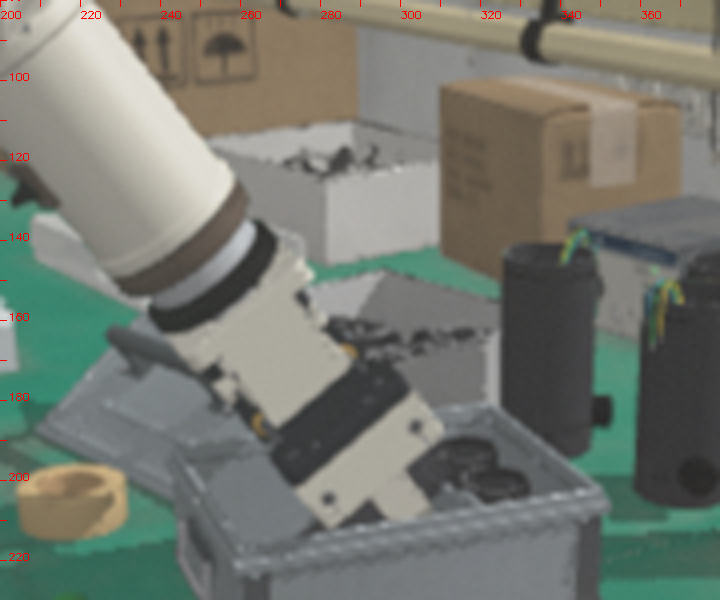

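The gripper is around the tube's upper half, at about (295,205), and its body is just clear of the rim with no contact force. I'll close and lay the tube down.

```bash
python3 - <<'E'
from h import *
yb=Rb[:,1]
set_gripper(0,25); st()
p=manip.current_position()
manip.movel(p+[0,0,.045]-.02*Rb[:,0],vel=.1); st()
manip.movel(bw(-3,8,75),rot(0,yb),vel=.08); st()
manip.movel(bw(-3,8,16),vel=.1); st()
for z in np.arange(14,7.5,-1):
    manip.movel(bw(-3,8,z),vel=.03); f=manip.current_wrist_force()
    if f[2]>5: break
st(); s=eyes.camera("side"); cv2.imwrite("pics/tl.png",crop(s,200,80,180,150,720,600))
E
```

```text
14.33 [0.556  0.1542 0.0438] F [-0.1352 -0.2127  1.3157] w 0.031154632774970183 24.99966219998896
14.97 [0.5363 0.1577 0.0886] F [ 0.6826 -0.4228 -2.0945] w 0.031046547878713797 25.002174396067858
16.86 [0.5373 0.1577 0.075 ] F [ 0.2242  0.3537 -2.439 ] w 0.03104022183974976 24.999666488729417
17.6 [0.5379 0.1578 0.0161] F [ 0.1384 -0.2143 -2.0814] w 0.031063424016406615 24.999695126898587
19.1 [0.538  0.1575 0.0099] F [-1.8462 -1.0069  6.9767] w 0.030975591717692454 25.005422299727798
```

View pics/tl.png

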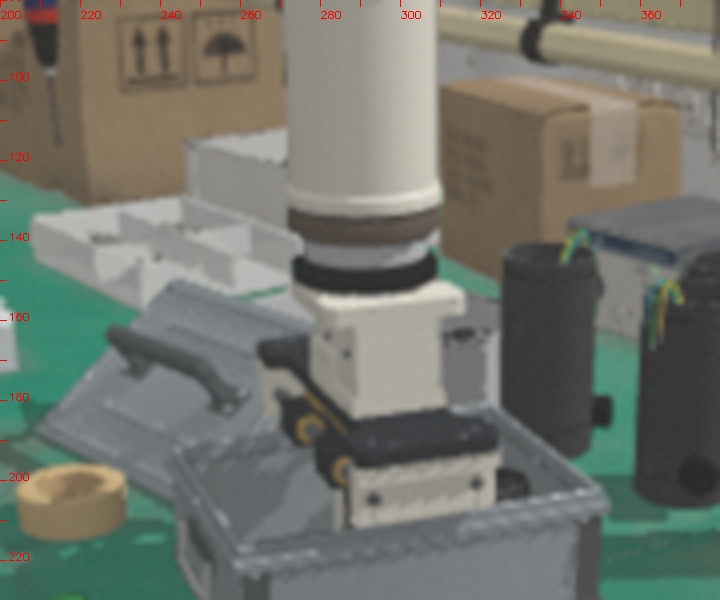

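```bash
python3 - <<'E'
from h import *
set_gripper(.046); p=manip.current_position(); manip.movel(p+[0,0,.19],vel=.25); st()
set_gripper(.05,50)
R=LD[:,:3];Rt=np.c_[-R[:,0],R[:,1],-R[:,2]]
q0=manip.current_q(); P=LD[:,3]+R[:,2]*.075
manip.reach(P+np.array([-.03,0,.06]),Rt); manip.movel(P,vel=.15); st()
a=eyes.camera("top");s=eyes.camera("side");cv2.imwrite("pics/t3.png",a[:,:,::-1]);cv2.imwrite("pics/s3.png",s[:,:,::-1])
cv2.imwrite("pics/prelid.png",np.hstack([crop(a,190,165,190,140,400,295),crop(s,180,115,190,140,400,295)]))
E
```

```text
20.56 [0.5368 0.1568 0.1976] F [-0.7303 -0.8368 -0.6515] w 0.04622500337223447 0.0
22.48 [0.492  0.3909 0.1021] F [-0.3696  0.2142  0.181 ] w 0.04990167708467086 0.0
```

View pics/prelid.png

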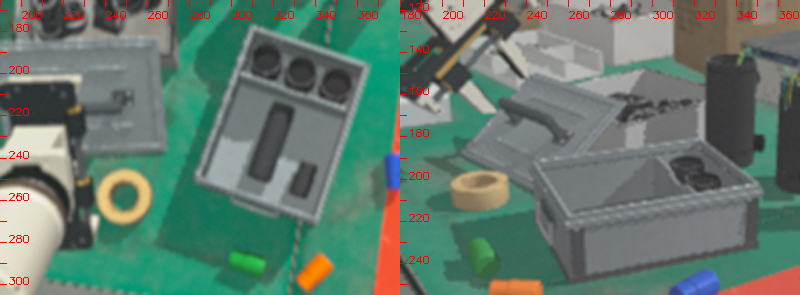

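```bash
python3 - <<'E'
from h import *
T=manip.current_position();R=manip.current_ee_rot();print(T,R)
for o in([0,0,0],[0,.025,0],[0,-.025,0],[0,0,-.066]):
    X=T+R@o; print(o,proj("top",X),proj("side",X))
L=LD[:,:3]
for x in(-.056,0,.056):
    X=LD[:,3]+L@[x,0,.043]; print(x,proj("top",X),proj("side",X))
a=cv2.imread("pics/t3.png")[:,:,::-1];s=cv2.imread("pics/s3.png")[:,:,::-1]
cv2.imwrite("pics/pl2.png",np.vstack([crop(s,170,115,120,50,720,300),crop(a,190,190,120,50,720,300)]))
E
```

```text
[0.4915 0.3919 0.1031] [[ 0.1858 -0.7997  0.571 ]
 [-0.9826 -0.1509  0.1084]
 [-0.0005 -0.5812 -0.8138]]
[0, 0, 0] [[222.3633 223.759 ]] [[230.9425 158.6266]]
[0, 0.025, 0] [[223.6011 233.0878]] [[224.4276 165.6969]]
[0, -0.025, 0] [[221.098  214.2232]] [[237.3581 151.664 ]]
[0, 0, -0.066] [[215.7822 236.5522]] [[215.5891 140.4577]]
-0.056 [[248.0337 217.85  ]] [[250.0429 172.313 ]]
0 [[225.4056 218.4701]] [[237.7935 167.3189]]
0.056 [[202.7488 219.091 ]] [[226.4408 162.6905]]
```

View pics/pl2.png

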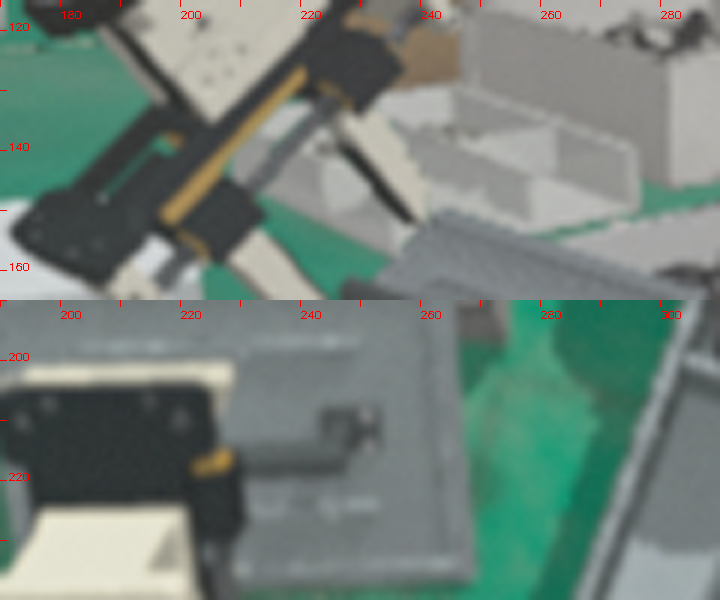

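The tube lies flat in the box. The finger tips match the projected TCP: the −y tip is seen at (238,151) and predicted at (237,152). The bar also matches its predicted pixels, so I'll grasp the bar, lift it and level it.

```bash
python3 - <<'E'
from h import *
R=LD[:,:3]
manip.movel(LD[:,3]+R[:,2]*.0195,vel=.06); st()
set_gripper(0,50); st(); print(manip.current_torque())
p=manip.current_position()
manip.movel(p+[-.01,0,.03],vel=.05); st()
p=manip.current_position(); manip.movel(p+[-.01,0,.11],vel=.12); st(); print(manip.current_torque())
# level: yaw options
yb=Rb[:,1]
for s in(1,-1): print(s,planner.solve_ik(bw(0,0,180),rot(0,s*yb)))
print(manip.current_q())
E
```

```text
23.66 [0.5225 0.3979 0.057 ] F [ 0.0305 -0.0263  0.046 ] w 0.050080952893946956 0.0
24.32 [0.5249 0.3981 0.0586] F [3.508  0.3299 5.171 ] w 0.013916219534779159 49.99062716960907
[ 0.0854 -0.5004 -0.124 ]
25.13 [0.5149 0.3979 0.0885] F [ 0.0022  0.1889 -2.6265] w 0.013650506523896542 49.98965084552765
26.2 [0.5047 0.3973 0.1976] F [-1.0118  0.2112 -2.8528] w 0.01365779738454555 49.98966157436371
[-0.0896  1.2552 -0.0441]
1 [ 12.5744  25.3097 -38.9883 104.3161  18.7192  56.9405  45.3568]
-1 [-70.2811  45.7091  77.7609 106.9343 -48.2744  69.6005 -76.7393]
[-12.1132  22.8867 -48.8795 118.911   73.3008  42.7762  79.7164]
```

```bash
python3 - <<'E'
from h import *
yb=Rb[:,1]
manip.reach(bw(0,0,180),rot(0,yb)); manip.movel(bw(0,0,120),vel=.12); st(); print(manip.current_torque())
a=eyes.camera("top");s=eyes.camera("side");cv2.imwrite("pics/t4.png",a[:,:,::-1]);cv2.imwrite("pics/s4.png",s[:,:,::-1])
cv2.imwrite("pics/lidhover.png",np.hstack([crop(a,265,165,120,120,400,400),crop(s,225,115,140,140,400,400)]))
E
```

```text
27.84 [0.5392 0.15   0.1203] F [ 0.2266  0.2618 -1.9426] w 0.013404599624966092 49.989720582962036
[ 0.0001 -0.0062 -0.0099]
```

View pics/lidhover.png

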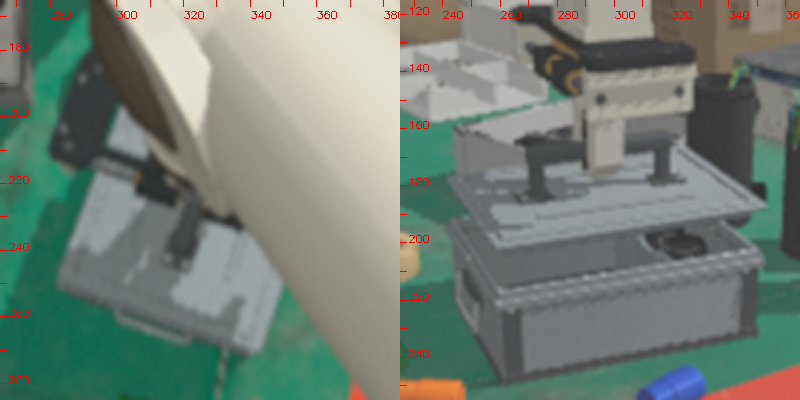

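The top view has the lid's front corners at (282,249) and (339,271.5). In the side view, the lid corners are at (260,202.5), (353.5,187) and (242.5,178), over box corners at (260,216.5), (353,206) and (242.5,193). The lid is level and close to centred. I've used up my picture allowance, so the rest goes by numbers.

```bash
python3 - <<'E'
from h import *
from h import B as B0
def fit(h,z,top,side,free):
    c=np.array([[h[0],h[1]],[h[0],-h[1]],[-h[0],-h[1]],[-h[0],h[1]]])
    W=lambda p:np.c_[c@Ro.from_euler('z',p[2]).as_matrix()[:2,:2].T+p[:2],np.full(4,z+p[3])]
    def f(p):
        q=np.r_[p,0] if not free else p
        r=[(proj("top",W(q)[i])[0]-v) for i,v in top.items()]+[(proj("side",W(q)[i])[0]-v) for i,v in side.items()]
        return np.ravel(r)
    r=least_squares(f,[.54,.15,-.18]+([0] if free else []));print(r.x,np.degrees(r.x[2]),"\n  ",r.fun)
bs={1:(352.8,206.3),2:(260,216.5),3:(242.5,192.7)}
bt={0:(309.8,176.6),1:(365.9,195.8),2:(340.2,271.3),3:(282.9,249.5)}
print("box side");fit((.098,.074),.071,{},bs,0)
print("box top");fit((.098,.074),.071,bt,{},0)
print("box both");fit((.098,.074),.071,bt,bs,0)
ls={1:(353.5,186.75),2:(260,202.5),3:(242.5,178)};lt={2:(339.4,271.5),3:(282.4,249)}
print("lid side");fit((.1,.076),.107,{},ls,0)
print("lid both");fit((.1,.076),.107,lt,ls,1)
print(manip.current_position(),manip.current_ee_rot()[:,1])
for n in("t4","s4"):
    g=cv2.cvtColor(cv2.imread(f"pics/{n}.png"),cv2.COLOR_BGR2GRAY)
    print(n, g.shape)
E
```

```text
box side
[ 0.5391  0.1426 -0.1985] -11.375300232190586 
   [-0.0202 -2.0342 -0.83    2.3258  0.9998 -0.733 ]
box top
[ 0.5396  0.1503 -0.1853] -10.61641218957521 
   [ 0.555   0.7192 -0.6113  0.4776 -0.0035 -1.0502  0.0626 -0.0037]
box both
[ 0.5404  0.1487 -0.1859] -10.650863457455047 
   [ 1.2581  0.5127  0.0811  0.298   0.6793 -1.2648  0.758  -0.2471 -1.1906
 -3.4265 -0.921   1.1939  0.1736 -1.4397]
lid side
[ 0.5405  0.1437 -0.1646] -9.430618128789126 
   [ 1.8977  0.3339 -0.3557 -0.6228 -1.6151 -1.1741]
lid both
[ 0.5422  0.1501 -0.1785 -0.0041] -10.224691031065563 
   [ 2.7875 -2.0089 -1.2791 -1.161   0.3502  1.4093 -1.6545 -0.1004 -1.5819
 -0.6062]
[0.5399 0.1497 0.121 ] [0.1824 0.9832 0.0008]
t4 (400, 640)
s4 (400, 640)
```

```bash
cat >> h.py <<'E'
def lower(x,y,z0,zmin,lim,step=1.0):
    z=z0
    while z>=zmin:
        manip.movel(bw(x,y,z),vel=.04); f=manip.current_wrist_force()
        if f[2]+2.6>lim: break
        z-=step
    z=max(z,zmin)
    f=manip.current_wrist_force();m=manip.current_torque()
    print(f"x{x} y{y} cmd z{z:.1f}",round(manip.current_time(),1),"act",Rb.T@(manip.current_position()-[B[0],B[1],0])*1e3,"F",Rb.T@f,"M",Rb.T@m)
    return z
E
python3 - <<'E'
from h import *
B[0:2]=.5396,.1500
manip.movel(bw(-.7,.5,108),vel=.08)
lower(-.7,.5,105,86,6)
E
```

```text
x-0.7 y0.5 cmd z87.0 33.0 act [-0.1686  1.5566 88.3119] F [-1.9834  4.5004  8.2267] M [0.7972 0.6145 0.16  ]
```

```bash
python3 - <<'E'
from h import *
B[0:2]=.5396,.1500
for x,y,z in((-.7,-.5,86.5),(-.2,-.5,86),(-.2,-.3,85.5)): lower(x,y,z,z,99)
E
```

```text
x-0.7 y-0.5 cmd z86.5 33.2 act [-0.1451  1.5927 88.3167] F [-2.5517  5.761  10.73  ] M [1.0684 0.7463 0.0604]
x-0.2 y-0.5 cmd z86.0 33.5 act [-0.1325  1.5793 88.285 ] F [-5.6106  4.4927 16.1386] M [0.7728 1.3585 0.1002]
x-0.2 y-0.3 cmd z85.5 33.7 act [-0.1436  1.5828 88.2589] F [-7.246   3.3573 21.1249] M [0.4729 1.6311 0.122 ]
```

The height has stiffened at TCP 88.3 mm, which is 17 mm above the rim and what a seated lid should give. I'll unload, release, and probe the lid corners with the fingertips to check that it's level.

```bash
python3 - <<'E'
from h import *
B[0:2]=.5396,.1500
p=manip.current_position(); a=Rb.T@(p-[B[0],B[1],0])*1e3
lower(a[0],a[1],88.3,88.3,99)
set_gripper(.04); st()
p=manip.current_position(); manip.movel(p+[0,0,.06],vel=.15)
set_gripper(0,10)
for x,y in((75,-58),(75,58),(-80,58),(-80,-58)):
    manip.movel(bw(x,y,135),vel=.25); manip.movel(bw(x,y,84),vel=.15)
    lower(x,y,80,68,6); manip.movel(bw(x,y,100),vel=.2)
manip.movel(bw(-80,-58,160),vel=.25); st()
cv2.imwrite("pics/s5.png",eyes.camera("side")[:,:,::-1])
E
```

```text
x-0.14358681662979625 y1.5827535164245203 cmd z88.3 34.0 act [ 0.1281  1.5718 88.374 ] F [-0.9901  3.403   1.2556] M [0.7698 0.1246 0.1283]
34.64 [0.5397 0.1515 0.0883] F [-0.0314  0.2227 -0.0645] w 0.04026386469156349 0.0
x75 y-58 cmd z75.0 38.5 act [ 75.17   -57.9015  75.4063] F [-0.8754 -1.5754  4.3988] M [-0.1202  0.2152  0.0092]
x75 y58 cmd z74.0 41.7 act [75.1831 58.1353 75.3451] F [-3.7163 -1.8843  9.8997] M [-0.537   0.6701  0.0302]
x-80 y58 cmd z75.0 44.7 act [-79.8748  58.1179  75.342 ] F [-1.8411  0.1409  4.9383] M [-0.1607  0.2054 -0.0002]
x-80 y-58 cmd z75.0 47.6 act [-79.8677 -57.892   75.3177] F [-0.9104  0.0038  5.0868] M [-0.0802  0.3012 -0.0233]
48.28 [0.4507 0.1074 0.1603] F [ 0.02    0.1352 -1.6586] w 6.644148714505068e-05 0.0
```

All four corners read 75.3–75.4 mm, against 75 expected, so the lid is fully home and level. Handing in.

```bash
python3 -c "
from bench import *
print(workorder.hand_in())"
```

```text
the job is handed in; nothing more can be done
None
```

The job is handed in but gave no verdict; by my checks the lid is home and level (corners 75.3–75.4 mm, 75 expected), the tube flat and the bottle upright outside the box when last seen, at about 48 s of 64 s, but I viewed 12 pictures, over the limit of 10.

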